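Reset the length stop of a strip-cutting jig

TASK

The next piece is to be cut longer: pull up the black spring knob of the blue length stop, move the stop along its bar to the hole that the red tag points at, and let the pin snap fully home there. Then slide the wooden strip along its channel until its end butts against the stop, and let go. Leave the glue, tape, pencil box and cutter where they are.

Things in the scene. Friction and masses are not known exactly. Their poses are not given: they have to be found in the camera images.
- jig: fixed plywood cutting jig; origin on the table, sizes in mm in its frame. Board x -95..75, y -120..240, 20 thick. Aluminium bar (36 wide, top z 24) along y at x -35, 11 mm holes at y 90, 130, 170, 210. Strip channel along y at x 30: 20 wide, floor z 20, fence tops z 26, fences x 12..48. Orange saw guide on both sides of the channel: x 8..52, y -41..-9, top z 48.
- stop (a joint): blue stop carriage along the bar, m, grows to the jig's +y. 0 = pin in the hole at y 90 (always the start); other holes at 0.040, 0.080, 0.120. Block 46 x 34 mm, top 55 mm above the table, steel collar of 17 mm diameter on it up to 63 mm; an arm (10 mm thick, 31 to 50 mm up) crosses the channel. Slides with about 1 N when the pin is clear; about 1.5 mm play either way when locked.
- plunger (a joint): how far the spring knob is pulled up, m: 0 = pin fully home, 0.014 = end stop. The 8 mm round-nosed pin clears the hole above 0.008; pull 0.011 to 0.012. Spring 4 N at home, 7 N fully pulled. Let go between holes, the pin rides on the bar (about 0.008 up) and drops in when slid over a hole; let go within about 2 mm of a hole it centres itself.
- knob_center (a point): centre of the black pull knob, an upright cylinder 26 mm in diameter and 22 mm high, on the pin's axis on top of the stop carriage. Its centre is 79 mm above the table when home, its underside at 68 mm. It moves along with the stop and the pull, and can be gripped from above from any side.
- stop_face (a point): middle of the stop arm's face that the strip has to meet, on the channel's centre line, 29 mm above the table; the face looks to the jig's -y. It lies 20 mm to -y of the pin axis. Its axes are the jig's axes.
- tag_red_tip (a point): tip of the red arrow tag, a flat plate about 30 x 26 x 3 mm on the board beside the bar, pointing to the jig's +x at its hole: same jig y as this tip, 21 mm further to +x. Axes as the jig's. A yellow and a green tag point at the two other free holes; their order changes every time.
- strip_center (a point): centre of the wooden strip, 18 x 18 mm square and 260 mm long along its own y, about 55 g, lying loose in the channel (centre 29 mm above the table, top at 38 mm). It passes through the saw guide and its tail sticks out beyond the -y end of the board.
- strip_head (a point): middle of the strip's +y end face, the end that must meet the stop; 130 mm from its centre. The tail end face lies 130 mm to the other side.
- glue: white glue bottle with a red cap, 56 mm in diameter, 115 mm high, loose bystander; origin at its foot
- tape: paper tape roll lying flat, 90 mm in diameter, 22 mm high, loose bystander; origin under its centre
- pencils: blue pencil carton lying flat, 55 x 180 x 18 mm (x, y, z), loose bystander; origin under its centre
- cutter: yellow box cutter lying flat, about 24 x 160 x 16 mm (x, y, z), loose bystander; origin under its centre

How it is judged (in metres and radians):
On the way, in this order (a step that is already met when the one before it is completed fails the run):
1. the spring knob is pulled up and its pin is clear of the hole (value of joint plunger above 0.0075 m), for 0.1 s.
2. the pin has snapped fully home in the hole that the red tag points at (value of joint plunger below 0.0015 m and y of knob_center in the frame of tag_red_tip between -0.004 and 0.004 m), for 0.2 s.
3. the strip's head butts against the stop (y of strip_head in the frame of stop_face above -0.0025 m and distance between strip_head and stop_face below 0.006 m), for 0.2 s.
At the end, for the whole second after the job is handed in: Everything released: the plunger is fully home (within 1.5 mm) with the stop within 4 mm of the red-tagged hole's centre, and the strip lies flat in its channel (within 0.05 rad) with its head within 2.5 mm of the stop's face (all of step 2 and all of step 3 and angle between the y axis of strip_center and the y axis of jig, either way round below 0.05 rad); the robot touches nothing.
It fails at once if a bystander (glue, tape, pencil box or cutter) is moved more than 20 mm (distance of any of glue, tape, pencils, cutter from where it was at the start of the episode above 0.02 m).
It also fails if it takes over 58 s, if anything falls off the work surface, if the arm or the gripper's body presses on something with over 40 N, if the wrist force passes 120 N, or if a joint passes its speed limit or range.

ROBOT

A 6-joint arm with a two-finger parallel gripper is mounted at the origin on the work surface. World frame = base frame: x ahead of the robot, y to its left, z up, the work surface at z = 0. Lengths are in mm, angles in degrees, forces in N, time in s.
With the tool pointing down it reaches from about 250 to 800 mm from the base axis. Payload 3.9 kg.
Tool frame: the origin (TCP) lies on the mounting face of the last link; the fingertips stand 173 mm ahead of it and the grasp point (between the pads) lies 155 mm ahead of it (bot.tips_ahead is the distance from the TCP to the fingertips, in mm); z points along the fingers, y is the direction in which the jaws open and shut (so a half turn about z gives the same grasp; the last joint's range is limited). The gripper opens to 85 mm and grips with 20 to 120 N. Pads are 22 mm wide; open, the fingers measure 114 mm over their backs; the gripper's body (76 mm by 85 mm) begins 54 mm behind the grasp point. The pads swing forward as they close: fully open they stand 13 mm farther back than shut.
Start: joints at [76.375, 14.897, -7.913, 67.191, 0, 90], TCP at [123.668, 510.218, 404.704] pointing down, gripper open.
Joint ranges: [-159.42, 159.42], [-47.68, 98.78], [-73.54, 78.23], [-108.79, 121.32], [-90, 84.71], [-180, 180]. Speed limits (degrees/s): [147.25, 147.25, 180, 180, 180, 180].

INTERFACE

Orientations are given as [roll, pitch, yaw] about the fixed x, y, z axes, in that order (R = Rz(yaw) Ry(pitch) Rx(roll)).
In Python, from station import bot gives the robot as it stands.
- The arm moves only by the shell command python3 -m crank 'ROWS' [FORCE]. ROWS is JSON, a list that holds one entry, the list of rows, each a list of 5 numbers: the opening, from 0 (shut) to 1 (fully open), then the shift along the world's x, y, z in mm, then the turn about the world's z in rad. A call has 1 to 5 rows; each row shifts and turns the pose as measured when the row begins; what a row does not reach is not made up. A row lasts 1/10 s, in which the tool goes at most 50 mm and 8.59 degrees, less where a joint would pass 70% of its speed; a pose out of reach is approached as far as the arm can. A call is refused whole if a number of a shift passes 50 or a number of a turn 0.15, either way. A call with a gripper value outside its range is refused whole. The fingers move at their own pace and stop on an object; FORCE is the grip in N (left out, the last holds). Time passes only in rows, so rows that do not move let the fingers close. It gives the time, the measured TCP pose, the force and the opening at its end, in the units of the state.
- bot.get_obs(): the state, without advancing time (a new reading comes with each control period).
- bot.read_camera(name): name is "side" or "top"; returns a dict with "pixels" (420x560x3 uint8, red, green, blue), "fx", "fy", "cx", "cy" (pixels), "k1" (the pictures are not rectified: a ray, as slopes to the right and down, at radius r is drawn at 1 + k1 r^2 times it, then the intrinsics apply), "origin" and "attitude" of the camera in the world. Camera axes: x right, y down, z forward; pixel columns grow to the right and rows downward; lengths in mm; the calibration is good to about 2 mm. A picture is of the moment at which its call begins. There is no depth.
- bot.finish_job(): hands the job in, once; it reports no verdict.
The state is a dict: "time": time; "joint_pos": joint angles; "joint_vel": joint speeds; "joint_efforts": joint torques, N m; "tcp_pos": TCP position; "tool_rot": TCP orientation; "wrist_force": force on the tool from outside, world axes, zero at the start; "torque": the same for the moment, N m; "finger_gap": finger opening in mm.
Only numpy, scipy, OpenCV 4.12 (cv2) and the standard library are available. Lean on these libraries where they do the work, as an engineer would, in place of code of your own. Each camera call takes 0.05 s, during which the arm holds its last target. There are 200 camera calls.

## Working session

There is one attempt and no reset: what is moved stays moved. The work goes in short steps, Python scripts to look and compute and a shell command to move; the robot and the scene stay as the last step left them, time stands still between calls to the robot, and variables do not carry over. Pictures are saved under pics/ and viewed, about 8 in all and at most 12, crops included, and the job is handed in when it is done.

```bash
mkdir -p pics
python3 - <<'E'
from station import bot
import cv2
o=bot.get_obs(); print(o)
for n in("top","side"):
    c=bot.read_camera(n); print(n,{k:v for k,v in c.items() if k!="pixels"})
    cv2.imwrite(f"pics/{n}1.png",cv2.resize(c["pixels"][:,:,::-1],(800,600),interpolation=cv2.INTER_CUBIC))
E
```

```text
{'time': 0.0, 'joint_pos': array([ 7.63761456e+01,  1.49362969e+01, -7.98548253e+00,  6.71893586e+01,
        1.44824717e-03,  8.99989906e+01]), 'joint_vel': array([-0.008563  , -0.0085371 , -0.03588131,  0.06359985,  0.01091425,
       -0.08057912]), 'joint_efforts': array([-4.22607181e-04, -4.05671346e+01,  2.53925389e+01,  1.86426973e-02,
        1.30344583e-04,  3.87204679e-06]), 'tcp_pos': array([123.57948123, 509.90319373, 403.86122751]), 'tool_rot': array([-1.79888862e+02, -1.45020239e-03,  1.66377152e+02]), 'wrist_force': array([-0.17802929, -0.16203123,  0.35675082]), 'torque': array([-0.05072344,  0.07007954, -0.02314906]), 'finger_gap': 85.37899492034731}
top {'fx': 501.56815141148553, 'fy': 501.56815141148553, 'cx': 276.2864485086244, 'cy': 204.59866775997398, 'k1': 0.05895930381446241, 'origin': array([ 425.95664413,  159.59335792, 1266.9629509 ]), 'attitude': array([-173.17765857,   -1.38541891,  -88.50569157])}
side {'fx': 481.86934765909666, 'fy': 481.86934765909666, 'cx': 282.6562110663765, 'cy': 213.19116975196022, 'k1': -0.16088694203705803, 'origin': array([209.00596674, 910.09179909, 543.99235936]), 'attitude': array([-119.6688202 ,   -1.50366754, -154.44081845])}
```

View pics/top1.png

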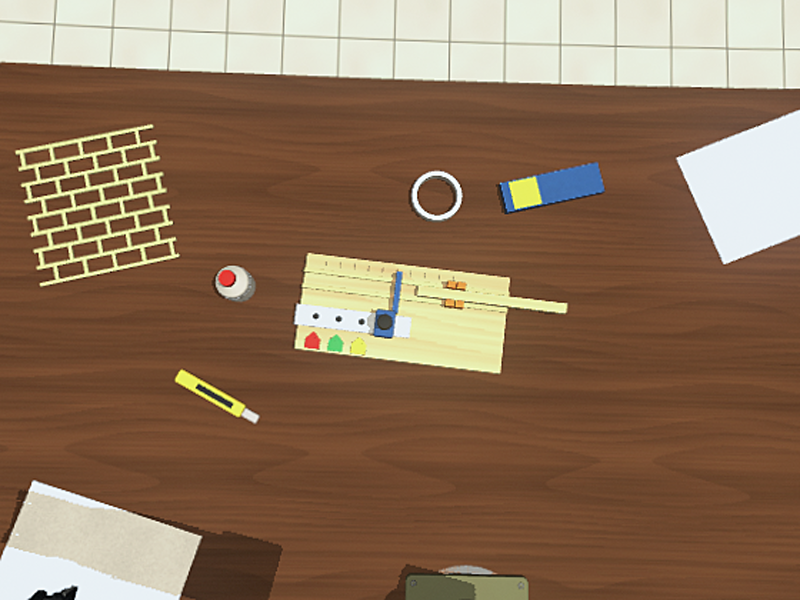

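View pics/side1.png

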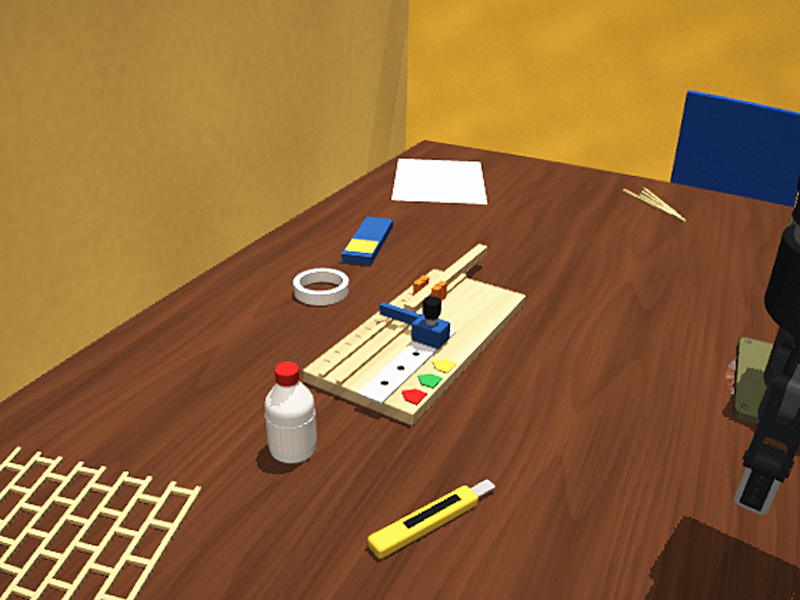

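```bash
cat > h.py <<'E'
from station import bot
import numpy as np, cv2
from scipy.spatial.transform import Rotation as R
def crop(n,x,y,w,h,s,f):
    c=bot.read_camera(n); p=c["pixels"][y:y+h,x:x+w,::-1]
    cv2.imwrite(f"pics/{f}.png",cv2.resize(p,None,fx=s,fy=s,interpolation=cv2.INTER_CUBIC)); return c
def proj(c,P):
    q=R.from_euler("xyz",c["attitude"],degrees=True).inv().apply(np.atleast_2d(P)-c["origin"])
    d=q[:,:2]/q[:,2:]; d=d*(1+c["k1"]*(d**2).sum(1,keepdims=True))
    return d*[c["fx"],c["fy"]]+[c["cx"],c["cy"]]
def cal(n):
    c=bot.read_camera(n); return c
def ray(c,uv,z):
    "world point at height z seen at pixel uv"
    from scipy.optimize import fsolve
    return fsolve(lambda p:proj(c,[p[0],p[1],z])[0]-uv,[430,150])
def jig2w(pose,P):
    P=np.atleast_2d(np.array(P,float)); a=np.radians(pose[2]); c,s=np.cos(a),np.sin(a)
    return np.c_[pose[0]+c*P[:,0]-s*P[:,1],pose[1]+s*P[:,0]+c*P[:,1],P[:,2]]
E
python3 - <<'E'
from h import *
crop("top",200,170,200,95,4,"t2"); crop("side",205,165,170,135,4,"s2")
E
```

```text
(no output)
```

View pics/t2.png

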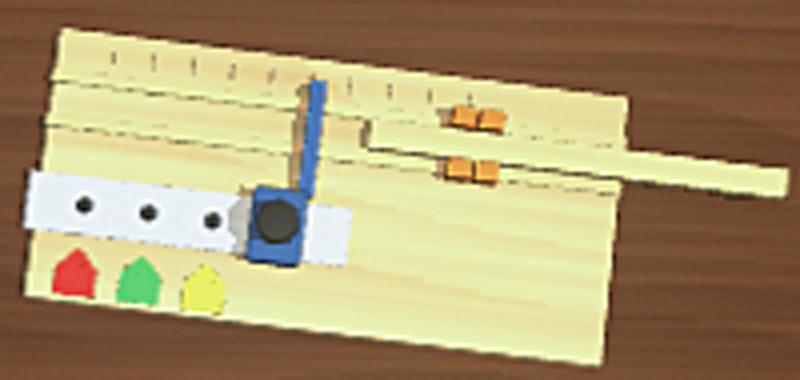

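View pics/s2.png

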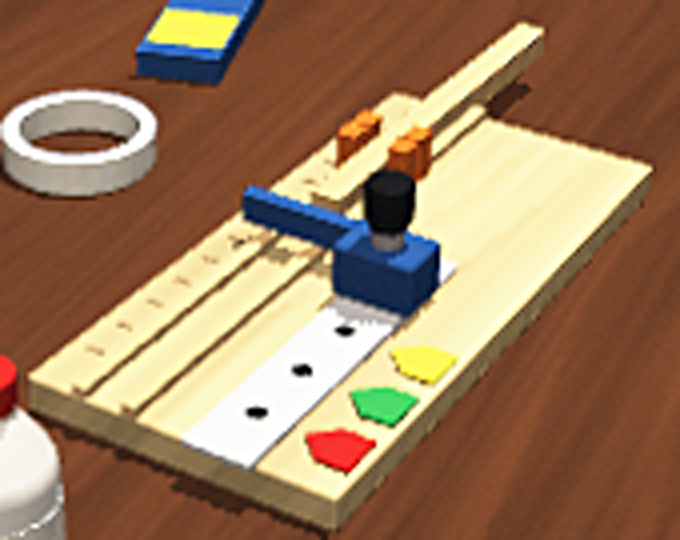

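Run:
```python
from h import *
from scipy.optimize import least_squares
cs={n:cal(n) for n in("top","side")}
off={"top":(200,170),"side":(205,165)}
def nat(n,p): return (np.array(p,float)+.5)/4-.5+off[n]
J={"top":[((75,240,20),(62,28)),((75,-120,20),(628,97)),((-95,240,20),(25,296)),((-95,-120,20),(602,365)),((-35,210,24),(84,205)),((-35,170,24),(149,212)),((-35,130,24),(212,220)),((-35,90,90),(277,221))],
"side":[((75,240,20),(30,378)),((-95,240,20),(335,500)),((-95,-120,20),(651,168)),((-35,210,24),(257,412)),((-35,170,24),(302,370)),((-35,130,24),(345,330)),((-35,90,90),(390,184))]}
def res(p,ns):
    return np.concatenate([(proj(cs[n],jig2w(p,[a for a,b in J[n]]))-nat(n,[b for a,b in J[n]])).ravel() for n in ns])
for ns in(["top"],["side"],["top","side"]):
    r=least_squares(res,[430,150,-7],args=(ns,),loss="soft_l1"); print(ns,r.x.round(2),np.abs(res(r.x,ns)).round(1))
p=r.x
for nm,P in dict(knob=(-35,90,79),goal=(-35,210,79),tagtip=(-56,210,23)).items(): print(nm,jig2w(p,P).round(1))
for nm,uv in dict(head=(367,133),tail=(788,182),tagtip=(80,249)).items():
    w=ray(cs["top"],nat("top",uv),23 if nm=="tagtip" else 38); a=np.radians(p[2]);d=w-p[:2]
    print(nm,w.round(1),"jig",(d[0]*np.cos(a)+d[1]*np.sin(a)).round(1),(-d[0]*np.sin(a)+d[1]*np.cos(a)).round(1))
for nm,uv in (("glue",(235,283)),("tape",(437,195))):
    print(nm,ray(cs["top"],np.array(uv)*.7,60 if nm=="glue" else 22).round(1))
```

```text
['top'] [ 546.05   57.66 -365.33] [0.3 0.3 0.3 0.2 0.3 0.  0.  0.3 0.1 0.1 0.1 0.2 0.2 0.2 0.2 0.2]
['side'] [541.56  61.83  -5.27] [1.3 0.4 0.5 0.1 0.5 0.8 0.1 0.4 0.  0.3 0.1 0.4 0.2 1.2]
['top', 'side'] [544.36  58.35  -5.18] [0.8 0.6 0.1 0.3 0.6 1.  0.2 0.8 0.2 0.9 0.4 1.1 0.1 1.  0.1 0.6 1.5 1.7
 0.1 1.5 0.3 1.7 0.4 1.  0.4 1.  0.6 0.8 0.4 2.3]
knob [[517.6 151.1  79. ]]
goal [[528.5 270.7  79. ]]
tagtip [[507.6 272.6  23. ]]
head [579.1  96.5] jig 31.2 41.2
tail [ 556.2 -164. ] jig 31.9 -220.3
tagtip [503.6 271.8] jig -59.9 208.8
glue [579.1 403.7]
tape [752.2  62.7]
```

Top: red tag, tip at (80,249) in the crop, points at the farthest hole (y 210), so travel is 120 mm. Knob at about (518,151), strip head near jig y 41.

```bash
python3 -m crank '[[[1,36,-33,0,0.147],[1,36,-33,0,0],[1,36,-33,0,0],[1,36,-33,0,0],[1,36,-33,0,0]]]' 40
python3 -m crank '[[[1,36,-33,0,0],[1,36,-33,0,0],[1,36,-33,0,0],[1,30,-30,0,0],[1,20,-20,0,0]]]'
```

```text
time: 0.8
tcp_pos: [302.7, 346.2, 403.9]
tool_rot: [179.8, 0.0, 175.5]
wrist_force: [0.3, 0.8, 0.1]
finger_gap: 85.4
time: 1.3
tcp_pos: [465.8, 189.6, 404.6]
tool_rot: [179.7, 0.2, 175.3]
wrist_force: [0.0, -0.2, -0.4]
finger_gap: 85.5
```

```bash
python3 -m crank '[[[1,36,-26,-20,0],[1,16,-13,-40,0],[1,0,0,-40,0],[1,0,0,-20,0],[1,0,0,0,0]]]' 40
python3 - <<'E'
from h import *
o=bot.get_obs();print(o["tcp_pos"],o["tool_rot"])
c=crop("side",205,100,200,150,4,"s3")
E
```

```text
time: 1.8
tcp_pos: [523.3, 144.8, 282.9]
tool_rot: [179.6, 0.6, 174.8]
wrist_force: [-0.7, -0.5, -0.6]
finger_gap: 85.2
[523.25189223 144.80135096 282.90938618] [179.58158369   0.63628878 174.78951794]
```

View pics/s3.png

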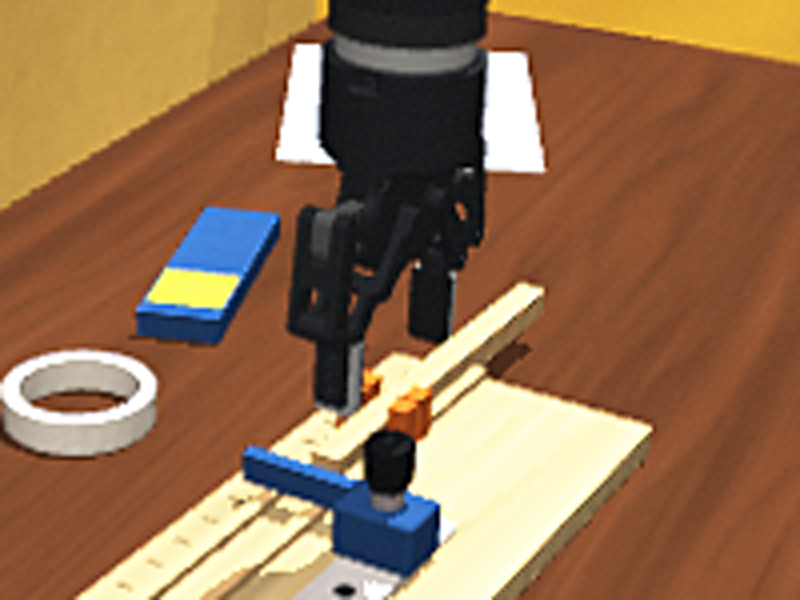

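The side view shows the open jaws straddling the knob line, tips at (338,408) and (432,338), knob top at (390,437); only a few mm to shift.

```bash
python3 -m crank '[[[1,-4,6,0,0],[1,0,0,0,0],[1,0,0,-20,0],[1,0,0,-20,0],[1,0,0,0,0]]]' 
python3 -m crank '[[[1,0,0,0,0],[0.3,0,0,0,0],[0.3,0,0,0,0],[0.3,0,0,0,0],[0.3,0,0,0,0]]]' 30
```

```text
time: 2.35
tcp_pos: [521.8, 154.4, 251.5]
tool_rot: [179.2, 1.5, 175.0]
wrist_force: [-0.2, 0.0, 0.0]
finger_gap: 85.4
time: 2.85
tcp_pos: [523.2, 153.6, 257.5]
tool_rot: [179.6, 2.0, 175.0]
wrist_force: [-3.2, -21.2, 13.6]
finger_gap: 28.1
```

```bash
python3 -m crank '[[[0.6,0,0,0,0],[0.6,0,0,0,0]]]'
python3 -m crank '[[[0.6,0,0,0,0],[0.6,0,0,0,0]]]'
python3 - <<'E'
from h import *
o=bot.get_obs();print(o["tcp_pos"],o["tool_rot"],o["joint_vel"].round(2))
E
```

```text
time: 3.05
tcp_pos: [523.2, 152.8, 258.3]
tool_rot: [179.7, 2.1, 175.0]
wrist_force: [0.0, -0.3, -0.1]
finger_gap: 51.0
time: 3.25
tcp_pos: [523.5, 153.1, 258.4]
tool_rot: [179.6, 2.1, 175.0]
wrist_force: [0.8, -0.4, -0.4]
finger_gap: 51.1
[523.49834634 153.09614996 258.44394478] [179.56929377   2.08696644 174.95399466] [ 0.12 -0.01 -0.03 -0.1   0.3  -0.01]
```

```bash
cat > g.py <<'E'
from h import *
o=bot.get_obs()
r=R.from_euler("xyz",o["tool_rot"],degrees=True)
print("t",round(o["time"],2),"tcp",o["tcp_pos"].round(1),"rot",o["tool_rot"].round(1),"grasp",(o["tcp_pos"]+r.apply([0,0,155])).round(1),"tips",(o["tcp_pos"]+r.apply([0,0,173])).round(1),"F",o["wrist_force"].round(1),"gap",round(o["finger_gap"],1))
E
python3 -m crank '[[[0.7,-10,-1,0,0],[0.7,0,0,0,0]]]'; python3 g.py
```

```text
time: 3.45
tcp_pos: [512.7, 152.3, 258.1]
tool_rot: [179.6, 2.0, 175.0]
wrist_force: [-0.9, -0.5, -0.2]
finger_gap: 59.6
t 3.45 tcp [512.7 152.3 258.1] rot [179.6   2.  175. ] grasp [518.3 153.  103.2] tips [518.9 153.1  85.2] F [-0.9 -0.5 -0.2] gap 59.6
```

```bash
python3 -m crank '[[[0.7,0,-2,-6,0],[0.7,0,0,-6,0],[0.7,0,0,-6,0],[0.7,0,0,-3,0],[0.7,0,0,0,0]]]'; python3 g.py
```

```text
time: 3.95
tcp_pos: [512.1, 150.2, 234.8]
tool_rot: [179.6, 2.0, 175.0]
wrist_force: [0.4, 0.5, -0.6]
finger_gap: 59.5
t 3.95 tcp [512.1 150.2 234.8] rot [179.6   2.  175. ] grasp [517.6 151.   79.9] tips [518.2 151.1  61.9] F [ 0.4  0.5 -0.6] gap 59.5
```

Small steps hold the tilt. Grip.

```bash
python3 -m crank '[[[0.15,0,0,2,0],[0.15,0,0,0,0],[0.15,0,0,0,0],[0.15,0,0,0,0]]]' 40; python3 g.py
```

```text
time: 4.35
tcp_pos: [512.1, 150.3, 236.8]
tool_rot: [179.6, 2.0, 175.0]
wrist_force: [0.2, 0.7, -2.7]
finger_gap: 24.7
t 4.35 tcp [512.1 150.3 236.8] rot [179.6   2.  175. ] grasp [517.5 151.   81.9] tips [518.2 151.1  64. ] F [ 0.2  0.7 -2.7] gap 24.7
```

```bash
python3 -m crank '[[[0.15,0,0,4,0],[0.15,0,0,4,0],[0.15,0,0,3,0],[0.15,0,0,0,0],[0.15,0,0,0,0]]]' 60; python3 g.py
```

```text
time: 4.85
tcp_pos: [512.2, 150.3, 247.3]
tool_rot: [179.6, 1.9, 175.0]
wrist_force: [1.1, 0.6, -7.4]
finger_gap: 24.4
t 4.85 tcp [512.2 150.3 247.3] rot [179.6   1.9 175. ] grasp [517.5 151.   92.4] tips [518.1 151.1  74.4] F [ 1.1  0.6 -7.4] gap 24.4
```

```bash
python3 -m crank '[[[0.15,0.4,5,0,0],[0.15,0.7,8,0,0],[0.15,0.7,8,0,0],[0.15,0.4,5,0,0],[0.15,0,0,0,0]]]' 60; python3 g.py
```

```text
time: 5.35
tcp_pos: [514.8, 178.1, 246.6]
tool_rot: [179.7, 1.9, 175.0]
wrist_force: [1.5, -0.9, -6.0]
finger_gap: 24.3
t 5.35 tcp [514.8 178.1 246.6] rot [179.7   1.9 175. ] grasp [520.1 178.4  91.7] tips [520.7 178.4  73.7] F [ 1.5 -0.9 -6. ] gap 24.3
```

```bash
python3 -m crank '[[[0.15,0.7,8,0.5,0],[0.15,0.7,8,0.5,0],[0.15,0.7,8,0.2,0],[0.15,0.7,8,0.2,0],[0.15,0,0,0,0]]]' 60; python3 g.py
python3 -m crank '[[[0.15,0.7,8,0.2,0],[0.15,0.7,8,0.2,0],[0.15,0.7,8,0.2,0],[0.15,0.7,8,0.2,0],[0.15,0,0,0,0]]]' 60; python3 g.py
```

```text
time: 5.85
tcp_pos: [518.1, 213.4, 248.1]
tool_rot: [179.7, 2.0, 175.0]
wrist_force: [2.8, 0.2, -6.5]
finger_gap: 24.5
t 5.85 tcp [518.1 213.4 248.1] rot [179.7   2.  175. ] grasp [523.4 213.7  93.2] tips [524.1 213.7  75.2] F [ 2.8  0.2 -6.5] gap 24.5
time: 6.35
tcp_pos: [521.3, 248.3, 248.8]
tool_rot: [179.7, 2.0, 175.0]
wrist_force: [3.0, 0.5, -7.3]
finger_gap: 24.4
t 6.35 tcp [521.3 248.3 248.8] rot [179.7   2.  175. ] grasp [526.7 248.6  93.9] tips [527.4 248.6  75.9] F [ 3.   0.5 -7.3] gap 24.4
```

```bash
python3 -m crank '[[[0.15,0.5,7,0,0],[0.15,0.5,7,0,0],[0.15,0.3,5,0,0],[0.15,0,0,0,0],[0.15,0,0,0,0]]]' 60; python3 g.py
```

```text
time: 6.85
tcp_pos: [523.1, 269.1, 248.8]
tool_rot: [179.7, 2.1, 175.0]
wrist_force: [3.0, -1.9, -7.5]
finger_gap: 24.1
t 6.85 tcp [523.1 269.1 248.8] rot [179.7   2.1 175. ] grasp [528.7 269.3  93.9] tips [529.3 269.3  75.9] F [ 3.  -1.9 -7.5] gap 24.1
```

```bash
python3 -m crank '[[[0.15,0,1.2,0,0],[0.15,0,0,-3,0],[0.15,0,0,-3,0],[0.15,0,0,-3,0],[0.15,0,0,0,0]]]' 60; python3 g.py
```

```text
time: 7.35
tcp_pos: [523.1, 270.1, 239.5]
tool_rot: [179.7, 2.1, 174.9]
wrist_force: [2.5, -0.2, -4.6]
finger_gap: 24.2
t 7.35 tcp [523.1 270.1 239.5] rot [179.7   2.1 174.9] grasp [528.8 270.4  84.6] tips [529.5 270.5  66.6] F [ 2.5 -0.2 -4.6] gap 24.2
```

Still the spring's pull at 84.6 mm, so the pin is in the hole. Release, rise, look.

```bash
python3 -m crank '[[[0.7,0,0,0,0],[0.7,0,0,0,0],[0.7,0,0,0,0],[0.7,0,0,8,0],[0.7,0,0,16,0]]]' 60; 
python3 -m crank '[[[0.7,0,-10,35,0],[0.7,0,-40,35,0],[0.7,0,-45,25,0],[0.7,0,-45,0,0],[0.7,0,-45,0,0]]]';python3 g.py
python3 - <<'E'
from h import *
crop("side",205,165,170,135,4,"s4"); crop("top",200,170,200,95,4,"t4")
E
```

```text
time: 7.85
tcp_pos: [521.0, 270.0, 264.7]
tool_rot: [179.7, 1.8, 175.0]
wrist_force: [-0.1, 0.4, -0.4]
finger_gap: 59.5
time: 8.35
tcp_pos: [521.3, 88.0, 368.3]
tool_rot: [179.4, 2.3, 175.7]
wrist_force: [0.4, -0.6, -1.1]
finger_gap: 59.7
t 8.35 tcp [521.3  88.  368.3] rot [179.4   2.3 175.7] grasp [527.7  89.2 213.4] tips [528.5  89.4 195.4] F [ 0.4 -0.6 -1.1] gap 59.7
```

View pics/s4.png

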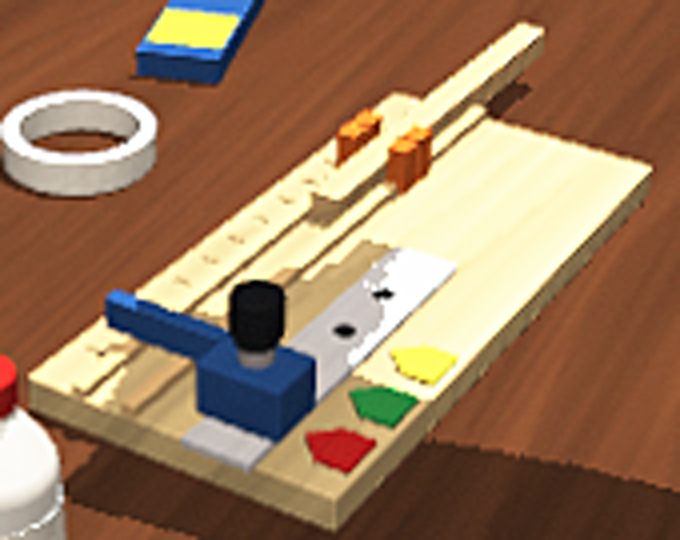

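View pics/t4.png

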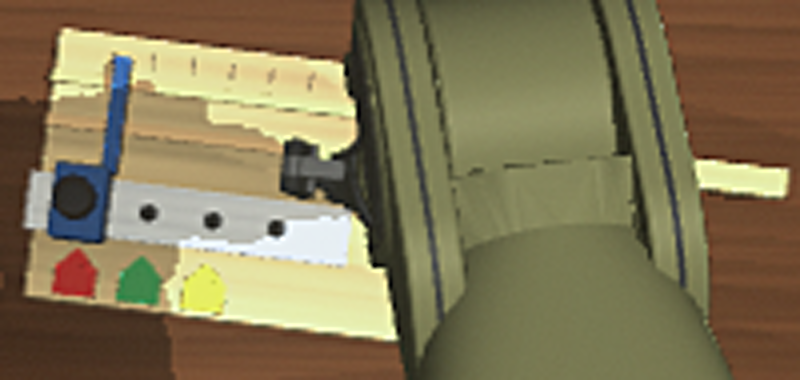

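Stop sits at the red-tagged hole with the knob low on the collar (side crop knob top (257,290); top crop knob (75,197) beside red tip (80,249)). Next go behind the strip's tail with shut fingers.

```bash
python3 - <<'E'
from h import *
from scipy.optimize import least_squares
c=cal("side")
print("side knob top predicted crop px, home / pin on bar:",[((proj(c,jig2w([541.56,61.83,-5.27],[-35,y,z]))[0]-[205,165]+.5)*4-.5).round(0) for y,z in((90,90),(210,90),(210,98))])
E
python3 -m crank '[[[0,4,-47,0,0],[0,4,-47,0,0],[0,4,-47,0,0],[0,4,-47,0,-0.015],[0,4,-47,0,0]]]'
python3 -m crank '[[[0,4,-40,0,0],[0,0,-12,-10,0],[0,0,0,-10,0],[0,0,0,-10,0],[0,0,0,0,0]]]'; python3 g.py
```

```text
side knob top predicted crop px, home / pin on bar: [array([391., 179.]), array([258., 291.]), array([259., 276.])]
time: 9.0
tcp_pos: [542.6, -144.6, 370.3]
tool_rot: [179.0, 2.5, 175.5]
wrist_force: [1.3, 1.0, -0.2]
finger_gap: -0.1
time: 9.5
tcp_pos: [548.5, -197.6, 338.4]
tool_rot: [178.9, 2.6, 175.5]
wrist_force: [-0.9, -0.1, -0.2]
finger_gap: 0.2
t 9.5 tcp [ 548.5 -197.6  338.4] rot [178.9   2.6 175.5] grasp [ 555.7 -195.   183.6] tips [ 556.5 -194.8  165.6] F [-0.9 -0.1 -0.2] gap 0.2
```

```bash
python3 -m crank '[[[0,-5,-10,-8,0],[0,0,-2,-15,0],[0,0,0,-15,0],[0,0,0,-15,0],[0,0,0,-15,0]]]'
python3 -m crank '[[[0,0,0,-15,0],[0,0,0,-12,0],[0,0,0,-8,0],[0,0,0,-4,0],[0,0,0,0,0]]]'; python3 g.py
```

```text
time: 10.0
tcp_pos: [543.1, -205.3, 269.4]
tool_rot: [178.9, 2.7, 176.1]
wrist_force: [0.1, 0.2, -0.1]
finger_gap: 0.0
time: 10.5
tcp_pos: [540.6, -202.1, 226.2]
tool_rot: [178.8, 2.4, 176.4]
wrist_force: [0.4, 0.0, -0.0]
finger_gap: 0.1
t 10.5 tcp [ 540.6 -202.1  226.2] rot [178.8   2.4 176.4] grasp [ 547.3 -199.4   71.4] tips [ 548.1 -199.1   53.4] F [ 0.4  0.  -0. ] gap 0.1
```

```bash
python3 -m crank '[[[0,2,-2,-8,-0.02],[0,2,-1,-8,0],[0,0,0,-6,0],[0,0,0,-2,0],[0,0,0,0,0]]]'; python3 g.py
python3 - <<'E'
from h import *
crop("side",290,120,130,100,6,"s5")
E
```

```text
time: 11.0
tcp_pos: [545.9, -205.7, 201.6]
tool_rot: [178.9, 2.6, 175.1]
wrist_force: [0.3, 0.5, 0.5]
finger_gap: 0.2
t 11.0 tcp [ 545.9 -205.7  201.6] rot [178.9   2.6 175.1] grasp [ 553.2 -203.3   46.8] tips [ 554.  -203.    28.8] F [0.3 0.5 0.5] gap 0.2
```

View pics/s5.png

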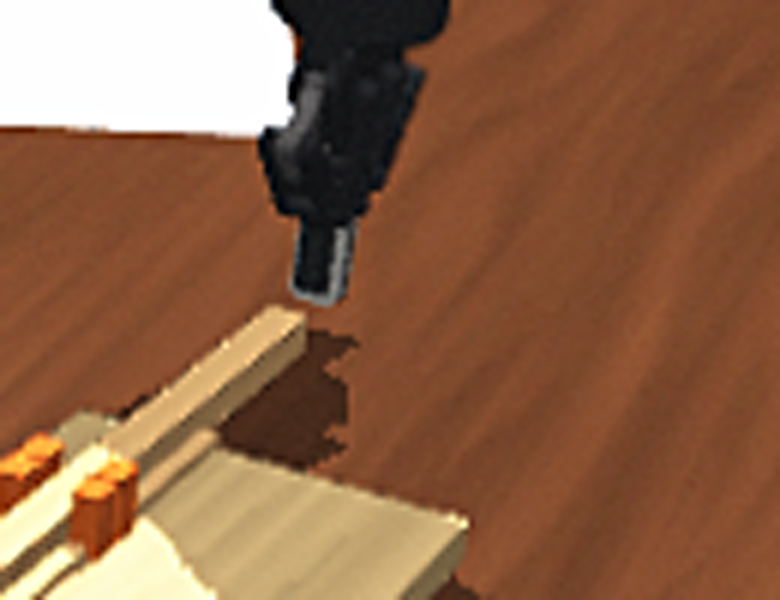

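Shut fingers (tip at (320,300)) stand right behind the tail (290,315) at strip height. Push along the channel.

```bash
python3 -m crank '[[[0,0,6,2,0],[0,0.6,8,0,0],[0,0.6,8,0,0],[0,0.9,10,0,0],[0,0.9,10,0,0]]]'; python3 g.py
python3 -m crank '[[[0,0.9,10,0,0],[0,0.9,10,0,0],[0,0.9,10,0,0],[0,0.9,10,0,0],[0,0.9,10,0,0]]]'; python3 g.py
```

```text
time: 11.55
tcp_pos: [549.3, -161.3, 205.0]
tool_rot: [178.9, 2.7, 175.1]
wrist_force: [-0.2, 0.0, 0.0]
finger_gap: 0.3
t 11.55 tcp [ 549.3 -161.3  205. ] rot [178.9   2.7 175.1] grasp [ 557.  -159.    50.2] tips [ 557.8 -158.7   32.2] F [-0.2  0.   0. ] gap 0.3
time: 12.05
tcp_pos: [554.1, -105.8, 205.1]
tool_rot: [178.9, 2.7, 175.1]
wrist_force: [0.4, -0.4, 1.1]
finger_gap: 0.2
t 12.05 tcp [ 554.1 -105.8  205.1] rot [178.9   2.7 175.1] grasp [ 561.8 -103.5   50.3] tips [ 562.6 -103.2   32.3] F [ 0.4 -0.4  1.1] gap 0.2
```

```bash
python3 -m crank '[[[0,0.7,10,-1,0],[0,0.8,10,0,0],[0,0.8,10,0,0],[0,0.8,8,0,0],[0,0.4,5,0,0]]]'; python3 g.py
python3 - <<'E'
from h import *
crop("side",195,165,190,140,4.2,"s6")
E
```

```text
time: 12.55
tcp_pos: [558.6, -58.7, 204.8]
tool_rot: [179.0, 2.8, 175.2]
wrist_force: [-0.1, -1.6, 1.4]
finger_gap: 0.1
t 12.55 tcp [558.6 -58.7 204.8] rot [179.    2.8 175.2] grasp [566.4 -56.6  50. ] tips [567.4 -56.4  32. ] F [-0.1 -1.6  1.4] gap 0.1
```

View pics/s6.png

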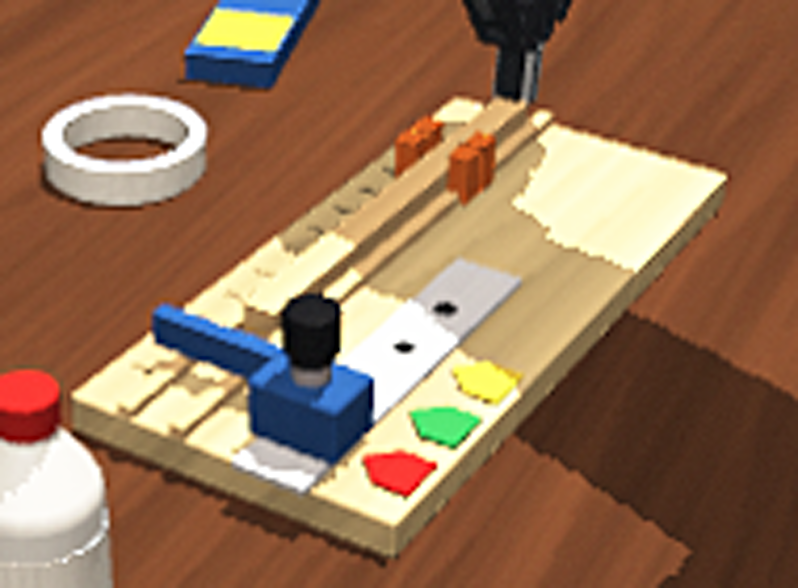

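Strip is moving in the channel, head nearing the blue arm around (250,320). Continue slowly, watching force.

```bash
python3 -m crank '[[[0,0.4,5,0,0],[0,0.4,5,0,0],[0,0.3,4,0,0]]]'; python3 -m crank '[[[0,0.2,3,0,0],[0,0.2,3,0,0]]]'; python3 g.py
```

```text
time: 12.9
tcp_pos: [559.8, -43.7, 204.8]
tool_rot: [179.0, 2.8, 175.2]
wrist_force: [0.8, -2.0, 1.5]
finger_gap: -0.1
time: 13.1
tcp_pos: [560.2, -37.3, 204.8]
tool_rot: [179.0, 2.8, 175.1]
wrist_force: [0.3, -0.5, 1.1]
finger_gap: 0.0
t 13.1 tcp [560.2 -37.3 204.8] rot [179.    2.8 175.1] grasp [568.1 -35.3  50. ] tips [569.  -35.   32.1] F [ 0.3 -0.5  1.1] gap 0.0
```

```bash
python3 -m crank '[[[0,0.2,2,0,0],[0,0.1,2,0,0]]]'; python3 -m crank '[[[0,0.1,2,0,0],[0,0,1.5,0,0]]]';  python3 -m crank '[[[0,0,1,0,0],[0,0,1,0,0]]]'; python3 g.py
```

```text
time: 13.3
tcp_pos: [560.5, -33.0, 204.8]
tool_rot: [179.0, 2.8, 175.1]
wrist_force: [0.3, -0.4, 1.3]
finger_gap: 0.2
time: 13.5
tcp_pos: [560.7, -29.3, 204.8]
tool_rot: [179.0, 2.8, 175.1]
wrist_force: [-1.0, -1.1, 1.0]
finger_gap: 0.1
time: 13.7
tcp_pos: [560.7, -27.1, 204.8]
tool_rot: [179.0, 2.9, 175.1]
wrist_force: [0.2, -1.3, 1.1]
finger_gap: 0.1
t 13.7 tcp [560.7 -27.1 204.8] rot [179.    2.9 175.1] grasp [568.7 -25.1  50. ] tips [569.6 -24.9  32.1] F [ 0.2 -1.3  1.1] gap 0.1
```

```bash
for i in 1; do python3 -m crank '[[[0,0,1.2,0,0],[0,0,0,0,0]]]'; python3 -m crank '[[[0,0.1,1.2,0,0],[0,0,0,0,0]]]';  python3 -m crank '[[[0,0.1,1.2,0,0],[0,0,0,0,0]]]'; done | grep -E 'tcp|force'
```

```text
tcp_pos: [560.8, -25.7, 204.8]
wrist_force: [1.3, 0.0, 1.1]
tcp_pos: [560.9, -24.4, 204.8]
wrist_force: [-0.1, -0.5, 0.5]
tcp_pos: [561.1, -23.2, 204.8]
wrist_force: [-0.6, -1.3, 0.6]
```

Run:
```python
from h import *
crop("side",215,210,90,70,8,"s7")
```

```text
(no output)
```

View pics/s7.png

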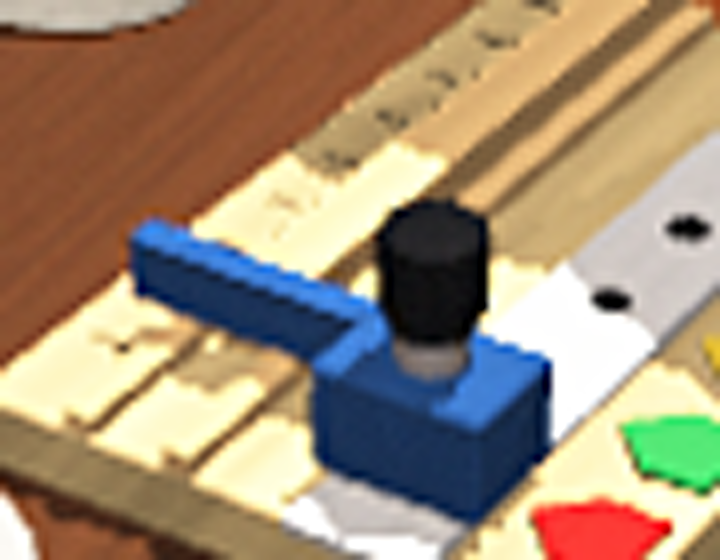

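The strip's top runs up to behind the blue arm (about (300,265)); the contact itself is hidden, so push on until the force rises.

```bash
for i in 1; do python3 -m crank '[[[0,0.1,1.2,0,0],[0,0,0,0,0]]]'; python3 -m crank '[[[0,0.1,1.2,0,0],[0,0,0,0,0]]]';  python3 -m crank '[[[0,0.1,1.2,0,0],[0,0,0,0,0]]]'; done | grep -E 'tcp|force'
```

```text
tcp_pos: [561.1, -22.5, 204.8]
wrist_force: [-1.0, -2.5, 1.7]
tcp_pos: [561.1, -22.0, 204.8]
wrist_force: [0.1, -0.6, 1.1]
tcp_pos: [561.2, -21.4, 204.9]
wrist_force: [-0.3, -2.5, 0.8]
```

```bash
for i in 1; do python3 -m crank '[[[0,0.1,1.2,0,0],[0,0,1.2,0,0]]]'; python3 -m crank '[[[0,0.1,1.5,0,0],[0,0,1.5,0,0]]]'; done | grep -E 'tcp|force'
python3 - <<'E'
from h import *
c=crop("top",200,170,200,95,4,"t8")
E
```

```text
tcp_pos: [561.2, -20.3, 204.9]
wrist_force: [-0.3, -7.9, 2.0]
tcp_pos: [561.2, -19.1, 204.9]
wrist_force: [-0.8, -6.7, 1.0]
```

View pics/t8.png

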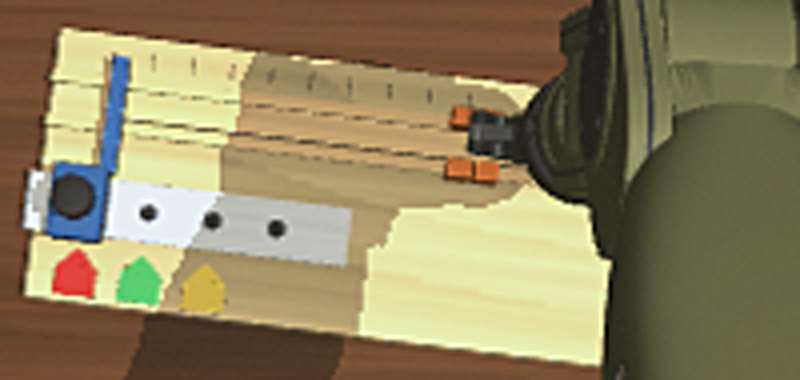

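Strip now reaches the arm (around (113,120)) and the force rose to 7–8 N with the stop at the end of its play: contact. Back off and rise.

```bash
python3 -m crank '[[[0,0,-2,0,0],[0,-0.4,-6,0,0],[0,-1,-12,0,0],[0,-1,-15,15,0],[0,-2,-30,30,0]]]'
python3 -m crank '[[[0,0,-40,30,0],[0,0,-40,30,0],[0,0,-45,15,0],[0,0,-45,0,0],[0,0,-45,0,0]]]'
python3 -m crank '[[[0,0,-20,0,0],[0,0,0,0,0],[0,0,0,0,0]]]'
python3 - <<'E'
from h import *
crop("top",200,170,120,75,6.6,"t9")
E
```

```text
time: 15.9
tcp_pos: [553.8, -81.9, 245.9]
tool_rot: [179.6, 2.2, 175.3]
wrist_force: [0.2, -0.7, -0.8]
finger_gap: -0.0
time: 16.4
tcp_pos: [551.9, -304.4, 327.6]
tool_rot: [179.4, 2.5, 175.6]
wrist_force: [0.7, 0.9, -0.0]
finger_gap: 0.1
time: 16.7
tcp_pos: [549.9, -332.7, 326.9]
tool_rot: [179.4, 2.6, 175.1]
wrist_force: [0.3, 0.5, 0.3]
finger_gap: 0.2
```

View pics/t9.png

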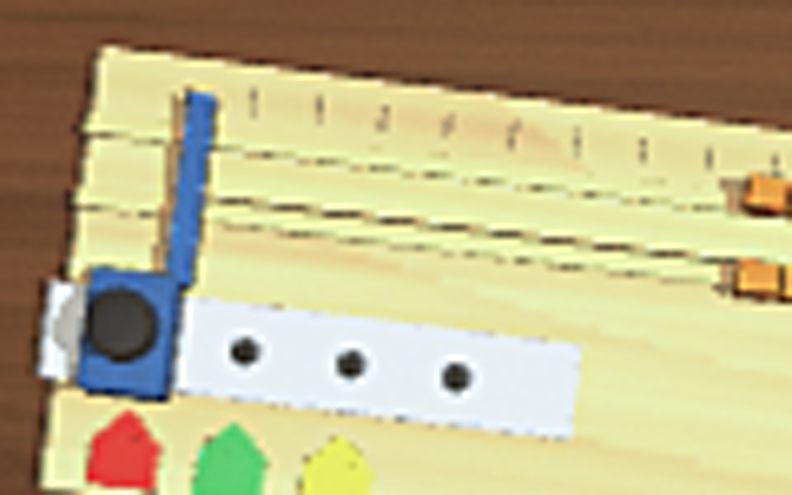

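Top view: strip runs unbroken up to the blue arm (about (205,210)), knob (122,325) beside the red tip (128,412). The viewer is used up, so one numeric check of knob and tail edge.

Run:
```python
from h import *
o=bot.get_obs();print(o["time"],o["wrist_force"].round(1))
for n,p in(("top",[546.05,57.66,-5.33]),("side",[541.56,61.83,-5.27])):
    c=cal(n); g=c["pixels"].max(2).astype(np.float32)
    k=proj(c,jig2w(p,[-35,210,86]))[0]; x,y=np.round(k).astype(int)
    w=g[y-14:y+15,x-14:x+15]; m=(w<70).astype(np.uint8); q=cv2.connectedComponentsWithStats(m)
    i=1+np.argmax(q[2][1:,4]); print(n,"knob centroid-pred(home) px",(q[3][i]+[x-14,y-14]-proj(c,jig2w(p,[-35,210,79]))[0]).round(2),"area",q[2][i,4])
    for X in (30,33):
        ys=np.arange(-110,-43,3); uv=proj(c,jig2w(p,[[X,yy,38] for yy in ys])).astype(np.float32)
        print(X,[(int(a),int(b)) for a,b in zip(ys,cv2.remap(c["pixels"].mean(2).astype(np.float32),uv[:,:1],uv[:,1:],cv2.INTER_LINEAR).ravel())])
```

```text
16.75 [-0.4  1.   0.1]
top knob centroid-pred(home) px [-1.24 -0.27] area 83
30 [(-110, 204), (-107, 203), (-104, 202), (-101, 203), (-98, 202), (-95, 202), (-92, 201), (-89, 202), (-86, 203), (-83, 203), (-80, 202), (-77, 202), (-74, 204), (-71, 191), (-68, 182), (-65, 212), (-62, 212), (-59, 212), (-56, 212), (-53, 212), (-50, 212), (-47, 211), (-44, 211)]
33 [(-110, 209), (-107, 206), (-104, 206), (-101, 206), (-98, 206), (-95, 206), (-92, 207), (-89, 207), (-86, 206), (-83, 206), (-80, 206), (-77, 206), (-74, 207), (-71, 206), (-68, 201), (-65, 212), (-62, 212), (-59, 213), (-56, 213), (-53, 214), (-50, 213), (-47, 213), (-44, 213)]
side knob centroid-pred(home) px [-0.61  0.94] area 227
30 [(-110, 43), (-107, 42), (-104, 41), (-101, 49), (-98, 122), (-95, 223), (-92, 222), (-89, 223), (-86, 207), (-83, 213), (-80, 201), (-77, 204), (-74, 207), (-71, 221), (-68, 233), (-65, 238), (-62, 235), (-59, 233), (-56, 234), (-53, 236), (-50, 237), (-47, 238), (-44, 235)]
33 [(-110, 41), (-107, 35), (-104, 49), (-101, 110), (-98, 158), (-95, 215), (-92, 239), (-89, 237), (-86, 238), (-83, 232), (-80, 238), (-77, 236), (-74, 235), (-71, 235), (-68, 233), (-65, 232), (-62, 235), (-59, 236), (-56, 236), (-53, 236), (-50, 236), (-47, 236), (-44, 235)]
```

Run:
```python
from h import *
p=[544.36,58.35,-5.18]
for n,f,of,box in(("top","t4",(200,170),(60,180,92,215)),("side","s4",(205,165),(222,274,296,355))):
    c=crop(n,*of,*((200,95) if n=="top" else (170,135)),4,"now_"+n)
    a=cv2.imread(f"pics/{f}.png",0); b=cv2.imread(f"pics/now_{n}.png",0)
    x0,y0,x1,y1=box if n=="side" else (45,165,105,230)
    def cen(g):
        w=g[y0-8:y1+8,x0-8:x1+8]; q=cv2.connectedComponentsWithStats((w<60).astype(np.uint8)); i=1+np.argmax(q[2][1:,4]); return q[3][i],q[2][i]
    A,B=cen(a),cen(b); print(n,"move native px",((B[0]-A[0])/4).round(2),A[1],B[1])
    for d in((0,1.5,0),(0,0,1.5),(0,2.5,2)):
        print("  pred for",d,(proj(c,jig2w(p,np.array([-35,210,85])+d))-proj(c,jig2w(p,[-35,210,85])))[0].round(2))
```

```text
top move native px [-0.81 -0.03] [  15    7   47   57 1750] [ 13  19  45  44 813]
  pred for (0, 1.5, 0) [-0.63 -0.07]
  pred for (0, 0, 1.5) [-0.06 -0.06]
  pred for (0, 2.5, 2) [-1.14 -0.2 ]
side move native px [-0.35 -0.48] [   0   15   90   80 3741] [  11   13   58   75 3543]
  pred for (0, 1.5, 0) [-0.45  0.39]
  pred for (0, 0, 1.5) [ 0.01 -0.72]
  pred for (0, 2.5, 2) [-0.75 -0.31]
```

Run:
```python
from h import *
for f in("s4","now_side"):
    g=cv2.GaussianBlur(cv2.imread(f"pics/{f}.png").max(2),(5,5),0).astype(float)
    def cross(v,dark):  # first crossing to half level going into the dark
        h=(v[:6].mean()+dark)/2; i=np.argmax(v<h); return i-1+(v[i-1]-h)/(v[i-1]-v[i])
    d=np.median(g[300:325,245:268])
    T=[265+cross(g[265:310,x],d) for x in(245,251,257,263,269)]
    L=[210+cross(g[y,210:257],d) for y in(300,308,316)]
    Rr=[305-cross(g[y,305:257:-1],d) for y in(300,308,316)]
    print(f,"dark",d,"top",np.round(T,1),"left",np.round(L,1),"right",np.round(Rr,1))
    print(g[325:385:4,257].astype(int))
```

```text
s4 dark 19.0 top [282.9 279.8 279.3 279.9 281.1] left [228.4 228.5 227.5] right [285.2 284.9 284.7]
[ 18  18  17  16  18  15  15  68 125 128 118 118 121 122 126]
now_side dark 20.0 top [280.3 277.2 274.  278.3 284.4] left [223.5 224.2 229. ] right [283.8 283.8 283.6]
[ 18  14  15  16  15  17   8  58 120 124 118 111 114 119 155]
```

```bash
python3 -c "
from station import bot
print(bot.finish_job())"
```

```text
the job is handed in; nothing more can be done
None
```

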